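# Weigh out an order of marrow bones

## Robot

A 6-joint arm with a two-finger parallel gripper is mounted at the origin on the work surface. World frame = base frame: x ahead of the robot, y to its left, z up, the work surface at z = 0. Lengths are in m, angles in rad, forces in N, time in s.
With the tool pointing down it reaches from about 0.225 to 0.875 m from the base axis. Payload 3.4 kg.
Tool frame: the origin (TCP) lies on the centre line of the jaws, within the pads' length; the fingertips stand 11 mm ahead of it and the grasp point (between the pads) lies 8 mm behind it; z points along the fingers, y is the line along which they close (so a half turn about z gives the same grasp; the last joint's range is limited). The gripper opens to 85 mm and grips with 20 to 120 N. Pads are 22 mm wide; open, the fingers measure 114 mm over their backs; the gripper's body (76 mm by 85 mm) begins 54 mm behind the grasp point. The pads swing forward as they close: fully open they stand 13 mm farther back than shut.
Start: joints at [-1.422, 0.276, 1.505, -0, 1.361, -0.121], TCP at [0.153, -0.554, 0.242] pointing down, gripper open.
Joint ranges: [-2.89, 2.89], [-0.75, 2.08], [0.22, 2.7], [-1.18, 4.32], [0.11, 2.71], [-2.7, 2.7]. Speed limits (rad/s): [2.57, 2.57, 3.14, 3.14, 3.14, 3.14].

## Interface

Orientations are given as a unit quaternion [w, x, y, z].
In Python, from rig import manip, eyes, job gives the robot as it stands.
- The arm moves only by the tool drive_tool, never from a script. Its argument "rows" is a list of rows, each a list of 3 entries, a list of its own where there are three numbers: the turn, a rotation vector about the world's x, y, z in rad, then the shift along the world's x, y, z in cm, then the finger opening in cm, from 0 to 8.54. A call has 1 to 8 rows; each row shifts and turns the commanded pose from where the row before left it; what a row does not reach is not made up. A row lasts 1/8 s, in which the tool goes at most 62.5 mm and 10.7 degrees, less where a joint would pass 70% of its speed; a pose out of reach is approached as far as the arm can. A call is refused whole if a number of a shift passes 6.25 or a number of a turn 0.188, either way. A call with a gripper value outside its range is refused whole. The fingers move at their own pace and stop on an object; "force" is the grip in N (left out, the last holds). Time passes only in rows, so rows that do not move let the fingers close. It gives the time, the measured TCP pose, the force, the opening and the grip force at its end, in the units of the state.
- manip.get_state(): the state, without advancing time (a new reading comes with each control period).
- eyes.get_image(name): name is "side" or "top"; returns the picture (384x512x3 uint8, red, green, blue); there is no depth.
- eyes.get_calibration(name): a dict with "camera_matrix" (3x3 intrinsics, pixels), "k1" (the pictures are not rectified: a ray, as slopes to the right and down, at radius r is drawn at 1 + k1 r^2 times it, then the intrinsics apply), "view" (4x4, takes a point from world to camera coordinates). Camera axes: x right, y up, looking along -z (the intrinsics and any distortion apply to the point x, -y, -z); pixel columns grow to the right and rows downward; lengths in m; the calibration is good to about 2 mm. A picture is of the moment at which its call begins. get_calibration takes no time and is no camera call.
- job.sign_off(): hands the job in; it is judged then, once.
The state is a dict: "clock": time; "qpos": joint angles; "qd": joint speeds; "effort": joint torques, N m; "position": TCP position; "ee_rot": TCP orientation; "contact_force": force on the tool from outside, world axes, zero at the start; "moment": the same for the moment, N m; "width": finger opening in m; "gripper_force": force on a finger pad.
Only numpy, scipy, OpenCV 4.12 (cv2) and the standard library are available. Lean on these libraries where they do the work, as an engineer would, in place of code of your own. Each camera call takes 0.05 s, during which the arm holds its last target. There are 200 camera calls.

## Task

Weigh out the customer's order of marrow bones: raise the clear cover of the bone crate until it stands upright, then slide bones one at a time, without lifting them, off the open end of the crate fully onto the scale's pan until the dial's black pointer comes to rest in the green band. Leave the remaining bones in the crate and lower the cover until it is fully shut. Do not disturb the jar, the tin or the tongs.

Things in the scene. Friction and masses are not known exactly. Their poses are not given: they have to be found in the camera images.
- tray: whitewashed slatted wooden display crate, fixed, 188 (its x) by 405 (its y) by 145 high. Origin: centre of its underside; z up. The bones lie on its deck, 100 above the counter; walls 12 thick stand 45 above the deck on the two long sides and at the +y end; the -y end is open towards the scale. The cover shuts over the walls
- cover (a joint): clear acrylic cover with wooden edging, hinged along the top of the crate's +x wall; angle in rad, 0 shut, 1.57 upright, 1.8 at its stop. It is 196 deep and 405 long; a stiff hinge keeps it at any angle (about 5 N at the handle moves it)
- cover_hinge (a point): middle of the cover's hinge line, 148 above the counter and 94 from the crate's centre along the crate's +x; the line runs along the crate's y
- cover_handle (a point): middle of the grip bar of the cover's steel handle: a round bar 10 thick, 110 long, parallel to the hinge, 184 from the hinge line and 45 above the cover's underside (35 clear above the cover's top face)
- scale: grey dial scale, fixed, at the crate's open (-y) end, its axes parallel to the crate's. Origin: on the counter under the pan's centre. Its sloping round dial, 128 across, is on the +x side, facing +x and up
- pan_floor (a point): centre of the floor of the scale's steel pan, 200 (x) by 280 (y); 98.5 above the counter when empty (1.5 below the crate's deck), sinks 10 per kg. Rims 25 high, 4 thick on its -x, +x and -y sides; open at the +y end, about 6 from the crate's deck
- pointer (a joint): black pointer of the dial: angle in rad clockwise from the top of the dial, 0 with an empty pan, 4.5 per kg on the pan; it settles in about half a second. Ticks every 50 g
- set_hand (a joint): red hand set at the ordered weight: angle in rad on the same dial as the pointer. The green band on the dial begins at the red hand and runs 0.9 rad (200 g) clockwise from it, more than the heaviest bone weighs. It stays as set
- pointer_tip (a point): point on the black pointer, 50 from the dial's centre
- band_mid (a point): middle of the green band, 50 from the dial's centre
- bone1: roasted marrow bone, two knuckles at each end: 128 long (its x axis, across the crate), 58 wide over the knuckles, 32 high. Shaft 24 thick, axis 16 up, 60 free between the knuckles; bones lie in one row along the crate, about 77 apart, in any order. Origin: centre of its underside. Does not roll; 0.13 to 0.20 kg, unknown
- bone2: roasted marrow bone, two knuckles at each end: 128 long (its x axis, across the crate), 58 wide over the knuckles, 32 high. Shaft 24 thick, axis 16 up, 60 free between the knuckles; bones lie in one row along the crate, about 77 apart, in any order. Origin: centre of its underside. Does not roll; 0.13 to 0.20 kg, unknown
- bone3: roasted marrow bone, two knuckles at each end: 128 long (its x axis, across the crate), 58 wide over the knuckles, 32 high. Shaft 24 thick, axis 16 up, 60 free between the knuckles; bones lie in one row along the crate, about 77 apart, in any order. Origin: centre of its underside. Does not roll; 0.13 to 0.20 kg, unknown
- bone4: roasted marrow bone, two knuckles at each end: 128 long (its x axis, across the crate), 58 wide over the knuckles, 32 high. Shaft 24 thick, axis 16 up, 60 free between the knuckles; bones lie in one row along the crate, about 77 apart, in any order. Origin: centre of its underside. Does not roll; 0.13 to 0.20 kg, unknown
- bone5: roasted marrow bone, two knuckles at each end: 128 long (its x axis, across the crate), 58 wide over the knuckles, 32 high. Shaft 24 thick, axis 16 up, 60 free between the knuckles; bones lie in one row along the crate, about 77 apart, in any order. Origin: centre of its underside. Does not roll; 0.13 to 0.20 kg, unknown
- jar: amber glass jar with a green lid, 84 wide, 125 high, on the robot's side of the crate. Origin: centre of its underside. Leave alone
- tin: blue tin, 74 wide, 105 high, beyond the crate. Origin: centre of its underside. Leave alone
- tongs: steel tongs lying on the counter beyond the crate, 188 long, 50 wide, 14 high. Origin: centre of the underside. Leave alone

How it is judged:
By the outcome, as a careful person would: the job done as asked, in the order asked, and still so for the second after the job is handed in, with the robot touching nothing.
It also fails if it takes over 72 s, if anything falls off the work surface, if the arm or the gripper's body presses on something with over 40 N, if the wrist force passes 120 N, or if a joint passes its speed limit or range.

## Working session

There is one attempt and no reset: what is moved stays moved. The work goes in short steps, Python scripts to look and compute and a tool call to move; the robot and the scene stay as the last step left them, time stands still between calls to the robot, and variables do not carry over. Pictures are saved under pics/ and viewed, at most 12 in all, crops included, and the job is handed in when it is done.

Besides the shell and the picture viewer there is one more tool, called as a command line: name --argument value ..., lists and objects as JSON in quotes. drive_tool: Moves the arm, as the interface text tells. Its arguments: {"type":"object","properties":{"rows":{"type":"array"},"force":{"type":"number"}},"required":["rows"]}

```bash
mkdir -p pics; cat > h.py <<'E'
import numpy as np, cv2
from rig import manip, eyes, job
def cal(n):
    c=eyes.get_calibration(n); return np.array(c["camera_matrix"]),c["k1"],np.array(c["view"])
def ray(n,u,v):
    K,k,V=cal(n); d=np.linalg.inv(K)@[u,v,1]; p=d[:2].copy()
    for _ in range(30): p=d[:2]/(1+k*(p@p))
    R=V[:3,:3]; return -R.T@V[:3,3], R.T@np.array([p[0],-p[1],-1])
def onz(n,u,v,z):
    o,d=ray(n,u,v); return o+d*(z-o[2])/d[2]
def proj(n,P):
    K,k,V=cal(n); c=V[:3,:3]@np.array(P)+V[:3,3]; p=np.array([c[0],-c[1]])/-c[2]
    p=p*(1+k*(p@p)); return (K@[p[0],p[1],1])[:2]
def tri(n1,p1,n2,p2):
    o1,d1=ray(n1,*p1);o2,d2=ray(n2,*p2)
    t=np.linalg.lstsq(np.c_[d1,-d2],o2-o1,rcond=None)[0]
    a=o1+d1*t[0];b=o2+d2*t[1]; return (a+b)/2,np.linalg.norm(a-b)
def snap(n,f,crop=None):
    im=eyes.get_image(n)[:,:,::-1].copy(); cv2.imwrite(f"pics/{f}_raw.png",im)
    if crop: x0,y0,x1,y1=crop; im=im[y0:y1,x0:x1]
    s=min(800/im.shape[1],600/im.shape[0]); cv2.imwrite(f"pics/{f}.png",cv2.resize(im,None,fx=s,fy=s,interpolation=cv2.INTER_CUBIC)); return im
E
python3 - <<'E'
from h import *
snap("top","t0");snap("side","s0")
for n in("top","side"):print(n,cal(n)[0][0,0],ray(n,256,192))
E
```

```text
top 458.2997608511672 (array([0.39214209, 0.09414262, 1.30967628]), array([ 0.12347185, -0.00190639, -0.99247576]))
side 426.98300803596635 (array([ 0.51710364, -0.73509888,  0.78344928]), array([ 0.01272013,  0.78868258, -0.61494425]))
```

View pics/t0.png

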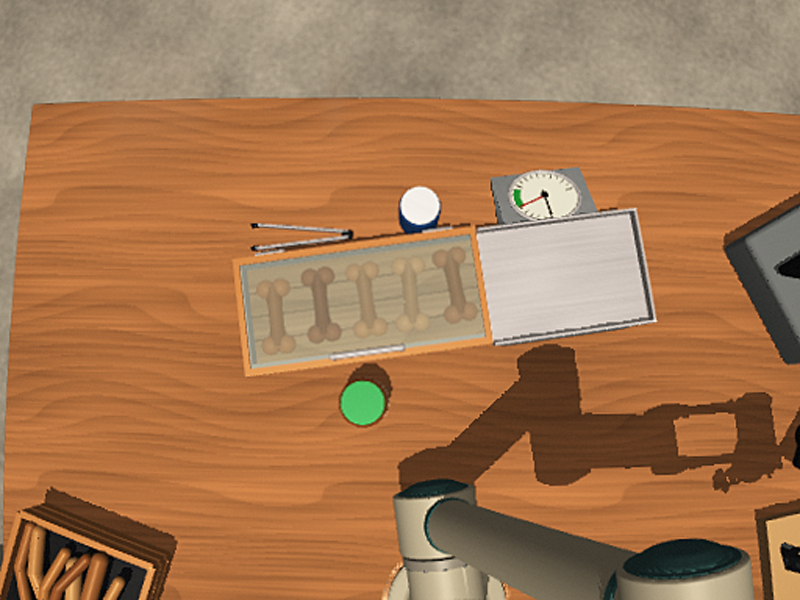

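View pics/s0.png

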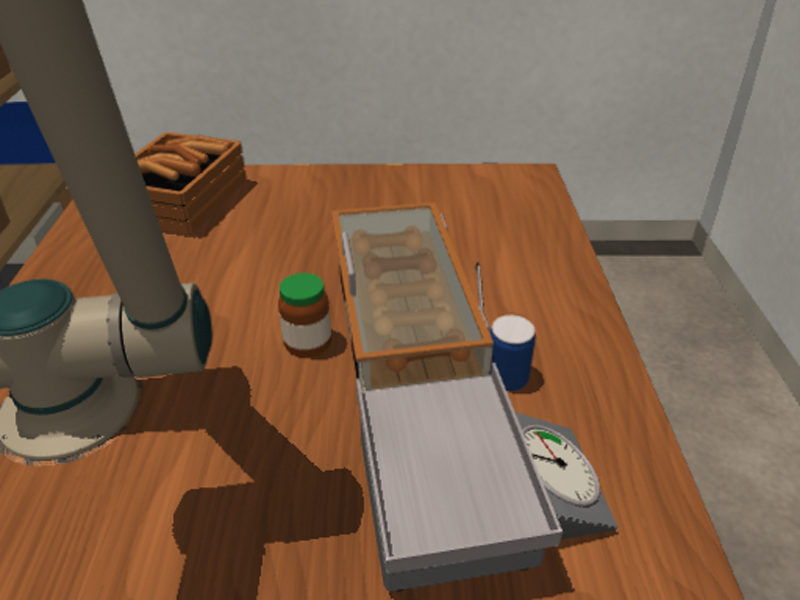

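Top view: the crate is yawed slightly with its open end to the image right. The handle runs (331,357)-(405,347), the jar lid is at (362,402), and the dial is at (544,195) with the pointer at 0. In the side view the handle runs (345,235)-(352,292).

```bash
python3 - <<'E'
from h import *
np.set_printoptions(precision=4,suppress=True)
s=1.5625
for n,u,v,z in[("TL",233,260,.15),("TR",472,226,.15),("BR",491,341,.15),("BL",246,376,.15),("h1",331,357,.19),("h2",405,347,.19),("pTR",637,209,.123),("pBR",657,322,.123),("pBL",494,345,.123),
 ("b1",271,317,.12),("b2",321,305,.12),("b3",367,300,.12),("b4",411,294,.12),("b5",456,286,.12),("jar",362,402,.125),("tin",420,206,.105)]:
    print(n,onz("top",u/s,v/s,z))
print(tri("top",(368/s,352/s),"side",(348/s,264/s)))
im=cv2.imread("pics/t0_raw.png")
print(manip.get_state()["ee_rot"],manip.get_state()["position"])
cr=im[95:165,300:390];cv2.imwrite("pics/dial.png",cv2.resize(cr,None,fx=7,fy=7,interpolation=cv2.INTER_CUBIC))
E
```

```text
TL [0.5996 0.3702 0.15  ]
TR [ 0.6617 -0.0259  0.15  ]
BR [ 0.4713 -0.0568  0.15  ]
BL [0.4083 0.3408 0.15  ]
h1 [0.4401 0.1987 0.19  ]
h2 [0.4575 0.0832 0.19  ]
pTR [ 0.704 -0.317  0.123]
pBR [ 0.5079 -0.3454  0.123 ]
pBL [ 0.4665 -0.0653  0.123 ]
b1 [0.5084 0.3081 0.12  ]
b2 [0.5299 0.2242 0.12  ]
b3 [0.5394 0.1471 0.12  ]
b4 [0.5505 0.0736 0.12  ]
b5 [ 0.5651 -0.0019  0.12  ]
jar [0.3697 0.1521 0.125 ]
tin [0.7062 0.0593 0.105 ]
(array([0.449 , 0.1415, 0.174 ]), np.float64(0.001368046013760538))
[-0.0008  0.9909  0.1345 -0.    ] [ 0.1532 -0.5538  0.2415]
```

View pics/dial.png

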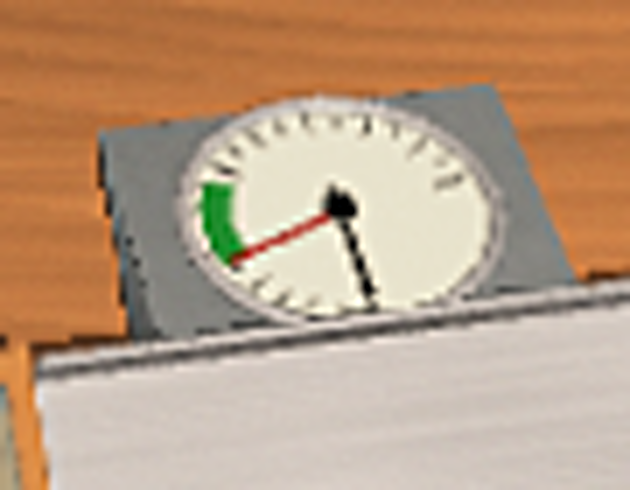

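Dial: the pointer is at 0 and the red hand is about 1.3 rad (~0.3 kg). Crate yaw is about 0.156, its centre (0.539,0.158), and the handle (0.450,0.143). The first move is above the handle.

drive_tool --rows '[[[0,0,0.182],[1.86,4.36,1.5],5],[[0,0,0.182],[1.86,4.36,1.5],5],[[0,0,0.182],[1.86,4.36,1.5],5],[[0,0,0.182],[1.86,4.36,1.5],5],[[0,0,0.182],[1.86,4.36,0],5],[[0,0,0.182],[1.86,4.36,0],5],[[0,0,0.182],[1.86,4.36,0],5],[[0,0,0.182],[1.86,4.36,0],5]]' --force 30

```text
clock: 1.1
position: [0.3022, -0.2038, 0.3021]
ee_rot: [0.0, 0.648, 0.762, 0.0]
contact_force: [-0.1, -0.3, 0.5]
width: 0.05
gripper_force: 0.0
```

```bash
python3 - <<'E'
from h import *
np.set_printoptions(precision=4,suppress=True)
st=manip.get_state();print(st["position"],st["ee_rot"],st["qpos"])
for z in(.155,.175,.193):print(z,proj("side",(.45,.1435,z))*1.5625,proj("top",(.45,.1435,z))*1.5625)
X=np.array([.988,.155,0]);Y=np.array([-.155,.988,0]);C=np.array([.539,.158,0])
for p in(-.055,.055):print(proj("side",C-.09*X+p*Y+[0,0,.193])*1.5625)
im=cv2.imread("pics/s0_raw.png")[130:240,200:330];cv2.imwrite("pics/sh.png",cv2.resize(im,None,fx=5,fy=5,interpolation=cv2.INTER_CUBIC))
E
```

```text
[ 0.3022 -0.2038  0.3021] [0.     0.6482 0.7615 0.0002] [-0.7852 -0.085   1.7715  0.0003  1.4551 -0.9457]
0.155 [349.6754 272.9014] [367.3065 352.37  ]
0.175 [349.0981 262.7181] [366.7789 351.7296]
0.193 [348.5689 253.3544] [366.2879 351.1337]
[352.6576 273.127 ]
[344.9349 234.7648]
```

View pics/sh.png

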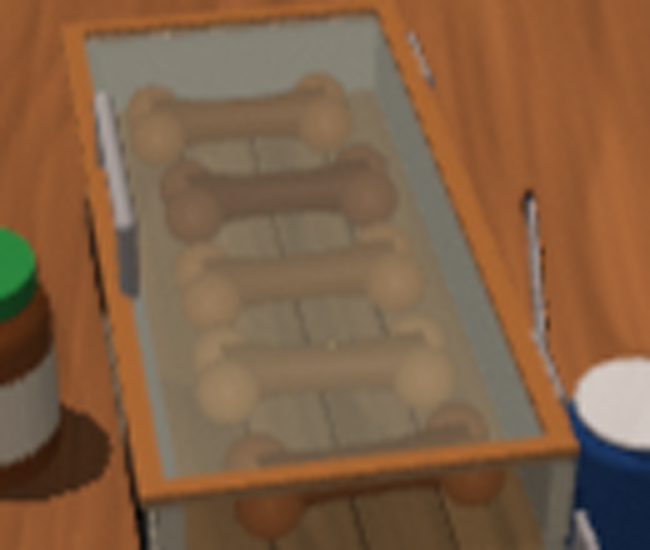

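The handle bar's ends match the prediction for z=0.193. I'll go over it, then down.

drive_tool --rows '[[[0,0,0],[2.11,4.96,0],5],[[0,0,0],[2.11,4.96,0],5],[[0,0,0],[2.11,4.96,0],5],[[0,0,0],[2.11,4.96,0],5],[[0,0,0],[2.11,4.96,0],5],[[0,0,0],[2.11,4.96,0],5],[[0,0,0],[2.11,4.96,-3],5],[[0,0,-0.005],[0,0,-2],5]]'

```text
clock: 2.1
position: [0.4502, 0.145, 0.2506]
ee_rot: [-0.001, 0.65, 0.76, 0.0]
contact_force: [-0.9, -1.9, 0.2]
width: 0.0499
gripper_force: 0.0
```

drive_tool --rows '[[[0,0,0],[0,0,-2],5],[[0,0,0],[0,0,-2],5],[[0,0,0],[0,0,-2],5],[[0,0,0],[0,0,-0.7],5],[[0,0,0],[0,0,0],5]]'

```text
clock: 2.72
position: [0.4495, 0.1417, 0.1851]
ee_rot: [-0.0, 0.652, 0.758, -0.0]
contact_force: [-0.1, 0.3, 0.5]
width: 0.0503
gripper_force: 0.0
```

```bash
python3 - <<'E'
from h import *
snap("side","s1",(150,60,406,252))
E
```

```text
(no output)
```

View pics/s1.png

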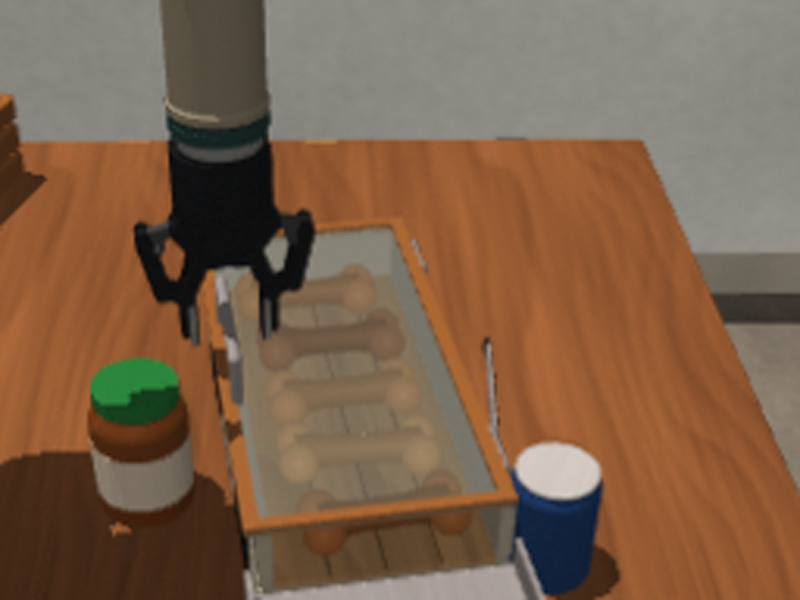

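The fingers at (192,330) and (268,330) straddle the bar at (228,320). Closing.

drive_tool --rows '[[[0,0,0],[0,0,0],0],[[0,0,0],[0,0,0],0],[[0,0,0],[0,0,0],0],[[0,0,0],[0,0,0],0],[[0,0,0],[0,0,0],0]]' --force 30

```text
clock: 3.4
position: [0.4477, 0.1414, 0.1858]
ee_rot: [-0.001, 0.652, 0.758, -0.001]
contact_force: [-5.0, -0.9, 4.3]
width: 0.0085
gripper_force: 29.2
```

```bash
python3 - <<'E'
import numpy as np
# arc of bar (r,phi) about hinge, cm, X=(.988,.155); n rows
r=np.hypot(.184,.045);b=np.arctan2(.045,.184)
for N in(16,):
  a=np.linspace(0,1.60,N+1)
  u=-r*np.cos(a+b)*100; z=r*np.sin(a+b)*100
  for i in range(N): d=u[i+1]-u[i]; print([round(d*.988,2),round(d*.155,2),round(z[i+1]-z[i],2)])
E
```

```text
[np.float64(0.53), np.float64(0.08), np.float64(1.81)]
[np.float64(0.71), np.float64(0.11), np.float64(1.75)]
[np.float64(0.88), np.float64(0.14), np.float64(1.67)]
[np.float64(1.04), np.float64(0.16), np.float64(1.57)]
[np.float64(1.19), np.float64(0.19), np.float64(1.46)]
[np.float64(1.33), np.float64(0.21), np.float64(1.33)]
[np.float64(1.45), np.float64(0.23), np.float64(1.19)]
[np.float64(1.56), np.float64(0.25), np.float64(1.04)]
[np.float64(1.66), np.float64(0.26), np.float64(0.88)]
[np.float64(1.74), np.float64(0.27), np.float64(0.7)]
[np.float64(1.8), np.float64(0.28), np.float64(0.52)]
[np.float64(1.84), np.float64(0.29), np.float64(0.34)]
[np.float64(1.86), np.float64(0.29), np.float64(0.15)]
[np.float64(1.87), np.float64(0.29), np.float64(-0.04)]
[np.float64(1.86), np.float64(0.29), np.float64(-0.22)]
[np.float64(1.83), np.float64(0.29), np.float64(-0.41)]
```

drive_tool --rows '[[[0,0,0],[0.53,0.08,1.81],0],[[0,0,0],[0.71,0.11,1.75],0],[[0,0,0],[0.88,0.14,1.67],0],[[0,0,0],[1.04,0.16,1.57],0]]'

```text
clock: 3.9
position: [0.477, 0.1459, 0.2524]
ee_rot: [-0.003, 0.652, 0.758, -0.004]
contact_force: [-4.9, -1.1, -2.9]
width: 0.0088
gripper_force: 29.2
```

drive_tool --rows '[[[0,0,0],[1.19,0.19,1.46],0],[[0,0,0],[1.33,0.21,1.33],0],[[0,0,0],[1.45,0.23,1.19],0],[[0,0,0],[1.56,0.25,1.04],0]]'

```text
clock: 4.4
position: [0.5306, 0.154, 0.305]
ee_rot: [-0.004, 0.652, 0.758, -0.005]
contact_force: [-13.6, -3.8, 12.4]
width: 0.0089
gripper_force: 29.7
```

drive_tool --rows '[[[0,0,0],[1.46,0.26,1.1],0],[[0,0,0],[1.64,0.27,0.85],0],[[0,0,0],[1.7,0.28,0.62],0],[[0,0,0],[1.74,0.29,0.44],0]]'

```text
clock: 4.9
position: [0.6003, 0.1645, 0.3334]
ee_rot: [-0.001, 0.652, 0.758, -0.003]
contact_force: [-3.7, -4.2, -2.5]
width: 0.0087
gripper_force: 29.1
```

drive_tool --rows '[[[0,0,0],[1.8,0.29,0.2],0],[[0,0,0],[1.8,0.29,0],0],[[0,0,0],[1.8,0.29,-0.22],0],[[0,0,0],[0,0,0],0]]'

```text
clock: 5.4
position: [0.658, 0.1733, 0.3339]
ee_rot: [0.002, 0.653, 0.758, -0.0]
contact_force: [2.8, -4.0, 1.8]
width: 0.0082
gripper_force: 30.5
```

```bash
python3 - <<'E'
from h import *
a=snap("side","s2",(150,20,406,212))
E
```

```text
(no output)
```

View pics/s2.png

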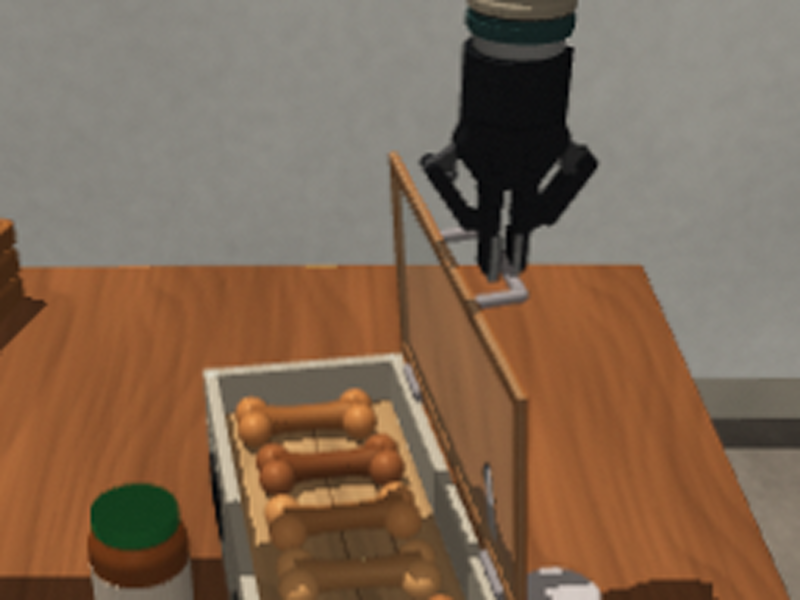

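The cover is nearly upright (about 1.48 rad), so it needs about 1.8 cm more. Then I'll release and go up.

drive_tool --rows '[[[0,0,0],[0.9,0.14,-0.15],0],[[0,0,0],[0.9,0.14,-0.2],0],[[0,0,0],[0,0,0],0],[[0,0,0],[0,0,0],0]]'

```text
clock: 5.95
position: [0.6744, 0.1759, 0.3305]
ee_rot: [0.002, 0.653, 0.758, -0.001]
contact_force: [1.8, -4.2, 1.8]
width: 0.0083
gripper_force: 30.5
```

drive_tool --rows '[[[0,0,0],[0,0,0],3.5],[[0,0,0],[0,0,0],3.5],[[0,0,0],[0,0,0],3.5],[[0,0,0],[0,0,2],3.5],[[0,0,0],[0,0,4],3.5]]'

```text
clock: 6.58
position: [0.6733, 0.1782, 0.3883]
ee_rot: [-0.002, 0.652, 0.758, -0.002]
contact_force: [0.0, 0.2, 0.8]
width: 0.0347
gripper_force: 0.0
```

```bash
python3 - <<'E'
from h import *
np.set_printoptions(precision=4,suppress=True)
for n in("top","side"):
    cv2.imwrite(f"pics/{n}3.png",eyes.get_image(n)[:,:,::-1])
a=cv2.imread("pics/top3.png")[110:260,130:420];b=cv2.imread("pics/side3.png")[20:270,200:400]
a=cv2.resize(a,None,fx=1.6,fy=1.6,interpolation=cv2.INTER_CUBIC);b=cv2.resize(b,None,fx=1.6,fy=1.6,interpolation=cv2.INTER_CUBIC)
H=np.zeros((400,a.shape[1]+b.shape[1],3),np.uint8);H[:a.shape[0],:a.shape[1]]=a;H[:b.shape[0],a.shape[1]:]=b
cv2.imwrite("pics/c3.png",H);print(H.shape)
E
```

```text
(400, 784, 3)
```

View pics/c3.png

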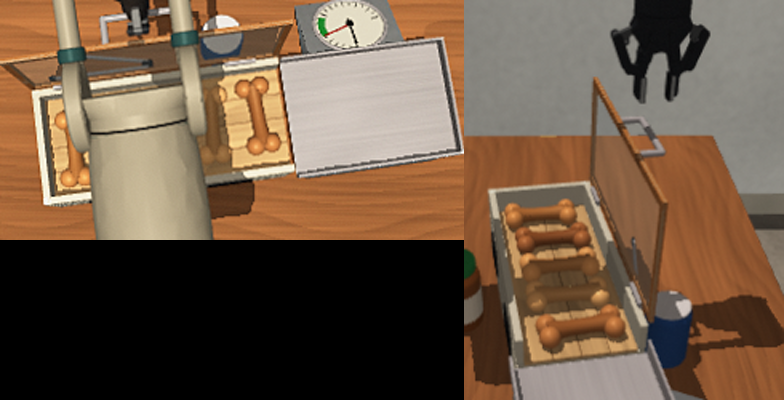

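The cover stands upright and clear of the tool. The nearest bone's shaft is at crop (256,116). I'll triangulate the cover's near top corner and measure the bone.

```bash
python3 - <<'E'
from h import *
np.set_printoptions(precision=4,suppress=True)
P,e=tri("top",(130+290/1.6,110+22/1.6),"side",(200+201/1.6,20+205/1.6))
X=np.array([.988,.155]);Y=np.array([-.155,.988]);C=np.array([.5365,.158])
print("cover corner",P,e,"crate x",(P[:2]-C)@X,"y",(P[:2]-C)@Y)
im=cv2.imread("pics/top3.png")
hsv=cv2.cvtColor(im,cv2.COLOR_BGR2HSV)
m=cv2.inRange(hsv,(3,110,60),(16,255,255)); M=np.zeros_like(m); M[150:212,272:310]=m[150:212,272:310]
M=cv2.morphologyEx(M,cv2.MORPH_OPEN,np.ones((3,3)))
c=max(cv2.findContours(M,cv2.RETR_EXTERNAL,cv2.CHAIN_APPROX_NONE)[0],key=cv2.contourArea)
r=cv2.minAreaRect(c);print(r,cv2.contourArea(c))
b=cv2.boxPoints(r);W=np.array([onz("top",*p,.118)[:2] for p in b]);c0=W.mean(0)
print(W,c0,"sides",np.linalg.norm(W[1]-W[0]),np.linalg.norm(W[2]-W[1]),"crate",(c0-C)@X,(c0-C)@Y)
L=W[1]-W[0] if np.linalg.norm(W[1]-W[0])>np.linalg.norm(W[2]-W[1]) else W[2]-W[1]
L*=np.sign(L[0]);print("yaw",np.arctan2(L[1],L[0]))
E
```

```text
cover corner [ 0.6652 -0.0268  0.3385] 0.00017705696123630345 crate x 0.09848760010884833 y -0.20250369232816712
((290.8077087402344, 182.0384521484375), (47.85233688354492, 21.57277488708496), 78.69007110595703) 640.5
[[ 0.6245  0.0412]
 [ 0.6368 -0.0148]
 [ 0.5121 -0.0395]
 [ 0.5003  0.0158]] [0.5684 0.0007] sides 0.05737286290359223 0.1270426336214276 crate 0.0071777958447752825 -0.16038251209422646
yaw 0.19582596643002073
```

drive_tool --rows '[[[0,0,-0.17],[0,-1,2],4],[[0,0,-0.17],[-1.75,-3.2,0],4],[[0,0,-0.17],[-1.75,-3.2,0],4],[[0,0,-0.17],[-1.75,-3.2,0],4],[[0,0,-0.17],[-1.75,-3.2,0],4],[[0,0,-0.17],[-1.75,-3.2,0],4],[[0,0,-0.17],[-1.75,-0.7,-1],4],[[0,0,-0.17],[0,0,-3],4]]'

```text
clock: 7.68
position: [0.5685, 0.0003, 0.3711]
ee_rot: [0.001, 0.984, 0.176, 0.002]
contact_force: [0.9, 0.6, -0.2]
width: 0.0404
gripper_force: 0.0
```

drive_tool --rows '[[[0,0,-0.17],[0,0,-4],4],[[0,0,0],[0,0,-4],4],[[0,0,0],[0,0,-4],4],[[0,0,0],[0,0,-4],4],[[0,0,0],[0,0,0],4]]'

```text
clock: 8.3
position: [0.5663, 0.0015, 0.2065]
ee_rot: [-0.001, 0.995, 0.095, -0.004]
contact_force: [-0.0, 0.6, 0.1]
width: 0.0399
gripper_force: 0.0
```

drive_tool --rows '[[[0,0,0],[0.15,0,-3],4],[[0,0,0],[0,0,-2.5],4],[[0,0,0],[0,0,-2],4],[[0,0,0],[0,0,-1.6],4],[[0,0,0],[0,0,0],4],[[0,0,0],[0,0,0],3.0],[[0,0,0],[0,0,0],3.0]]' --force 20

```text
clock: 9.18
position: [0.5713, 0.0009, 0.12]
ee_rot: [0.0, 0.995, 0.095, 0.001]
contact_force: [0.1, 0.8, -0.5]
width: 0.0299
gripper_force: 0.0
```

```bash
python3 - <<'E'
from h import *
a=cv2.resize(eyes.get_image("side")[90:300,190:410,::-1],None,fx=1.8,fy=1.8,interpolation=cv2.INTER_CUBIC);b=cv2.resize(eyes.get_image("top")[90:300,210:430,::-1],None,fx=1.8,fy=1.8,interpolation=cv2.INTER_CUBIC)
cv2.imwrite("pics/c4.png",np.hstack([a,b]))
E
```

```text
(no output)
```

View pics/c4.png

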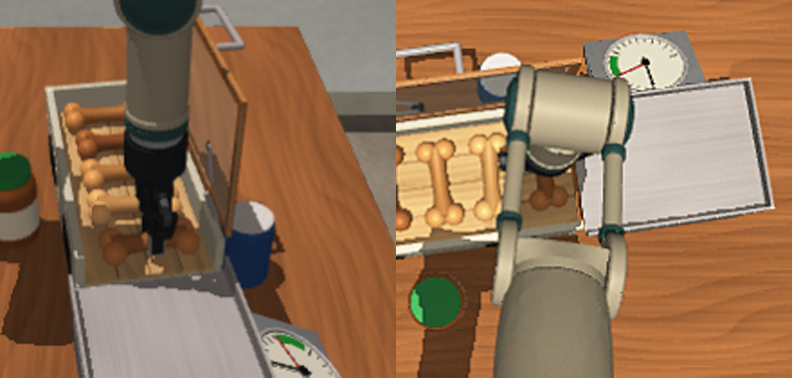

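drive_tool --rows '[[[0,0,0],[0.1,-0.5,-0.25],3],[[0,0,-0.005],[0.2,-1.2,0],3],[[0,0,-0.005],[0.28,-1.8,0],3],[[0,0,-0.005],[0.28,-1.8,0],3],[[0,0,-0.005],[0.28,-1.8,0],3],[[0,0,-0.005],[0.28,-1.8,0],3],[[0,0,-0.005],[0.28,-1.8,0],3],[[0,0,0],[0.28,-1.8,0],3]]'

```text
clock: 10.28
position: [0.5905, -0.1254, 0.1164]
ee_rot: [0.0, 0.997, 0.08, -0.0]
contact_force: [0.4, 0.6, 0.7]
width: 0.0304
gripper_force: 0.4
```

drive_tool --rows '[[[0,0,0],[0.28,-1.8,0],3],[[0,0,0],[0.28,-1.8,0],3],[[0,0,0],[0.28,-1.8,0],3],[[0,0,0],[0.28,-1.8,0],3],[[0,0,0],[0.28,-1.8,0],3],[[0,0,0],[0.28,-1.8,0],3],[[0,0,0],[0.28,-1.8,0],3],[[0,0,0],[0.16,-1.1,0],3]]'

```text
clock: 11.28
position: [0.6118, -0.2624, 0.1164]
ee_rot: [0.0, 0.997, 0.08, 0.0]
contact_force: [0.4, 0.5, -0.5]
width: 0.03
gripper_force: 0.4
```

drive_tool --rows '[[[0,0,0],[0.12,-0.8,0],3],[[0,0,0],[0.06,-0.4,0],3],[[0,0,0],[0,0,0],4.2],[[0,0,0],[0,0,0],4.2],[[0,0,0],[0,0,2],4.2],[[0,0,0],[0,0,3],4.2],[[0,0,0],[0,0,4],4.2],[[0,0,0],[0,0,2],4.2]]'

```text
clock: 12.28
position: [0.6142, -0.2731, 0.2293]
ee_rot: [0.001, 0.997, 0.081, 0.002]
contact_force: [0.3, 0.3, -1.0]
width: 0.0422
gripper_force: 0.0
```

```bash
cat >> h.py <<'E'
X=np.array([.988,.155]);Y=np.array([-.155,.988]);C=np.array([.5365,.158])
def bones(f):
    im=eyes.get_image("top")[:,:,::-1].copy(); cv2.imwrite(f"pics/{f}.png",im)
    hsv=cv2.cvtColor(im,cv2.COLOR_BGR2HSV)
    m=cv2.inRange(hsv,(3,110,60),(18,255,255))
    # keep only inside crate deck + pan
    poly=[C+x*X+y*Y for x,y in[(-.08,.185),(.08,.185),(.08,-.485),(-.08,-.485)]]
    k=np.zeros_like(m);cv2.fillPoly(k,[np.int32([proj("top",(*p,.115)) for p in poly])],255)
    m=cv2.morphologyEx(m&k,cv2.MORPH_OPEN,np.ones((3,3)))
    for c in cv2.findContours(m,cv2.RETR_EXTERNAL,cv2.CHAIN_APPROX_NONE)[0]:
        if cv2.contourArea(c)<200: continue
        W=np.array([onz("top",*p,.118)[:2] for p in cv2.boxPoints(cv2.minAreaRect(c))]);c0=W.mean(0)
        a,b=W[1]-W[0],W[2]-W[1]; L,S=(a,b) if a@a>b@b else (b,a); L=L*np.sign(L[0])
        print("ctr",c0,"crate",(c0-C)@X,(c0-C)@Y,"size",np.linalg.norm(L),np.linalg.norm(S),"yaw",np.arctan2(L[1],L[0]))
    return im
def dial(im):
    # dial-plane mapping from scale geometry via ellipse: affine rectification
    hsv=cv2.cvtColor(im,cv2.COLOR_BGR2HSV)
    return im
E
python3 - <<'E'
from h import *
np.set_printoptions(precision=4,suppress=True)
im=bones("top5"); d=cv2.resize(im[80:290,130:430],None,fx=1.8,fy=1.8,interpolation=cv2.INTER_CUBIC)
q=cv2.resize(im[95:165,300:390],(450,350),interpolation=cv2.INTER_CUBIC)
H=np.zeros((600,800,3),np.uint8);H[:d.shape[0]//1,:d.shape[1]]=d;H[-222:,-286:]=cv2.resize(q,(286,222));cv2.imwrite("pics/c5.png",H)
E
```

```text
ctr [0.5368 0.0333] crate -0.019028085086944188 -0.12321189437308357 size 0.17289356100643263 0.11968729202978204 yaw -1.422836622934892
ctr [0.5196 0.2502] crate -0.002400105871322448 0.09366547445134041 size 0.170183795084986 0.1485215212265934 yaw -1.3993005120332853
ctr [0.5422 0.1494] crate 0.004338059825857054 -0.009373328427137959 size 0.13134961378318474 0.062032225162130465 yaw 0.15269890777206785
ctr [ 0.6099 -0.2626] crate 0.007364060426697975 -0.4268993458648123 size 0.12525219057222264 0.05259496197685014 yaw 0.11631742647368454
```

View pics/c5.png

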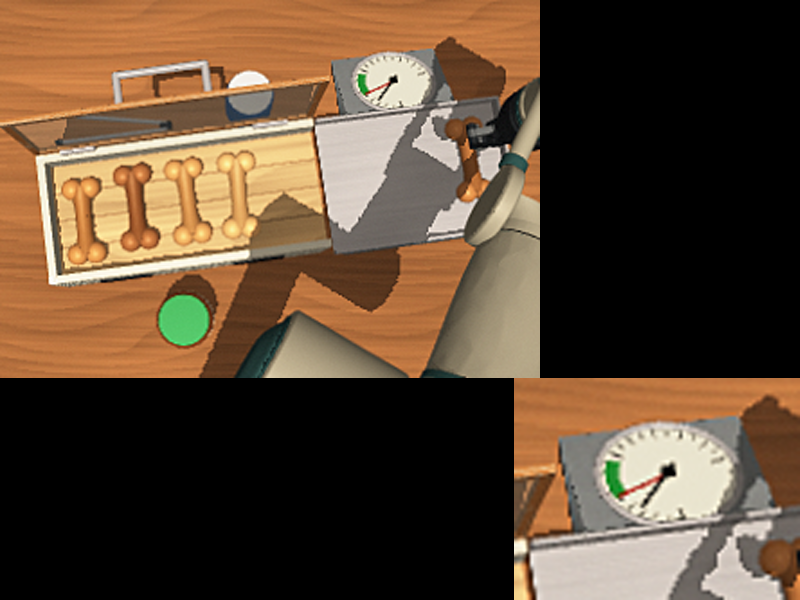

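The first bone is on the pan and the pointer has moved to about 0.7 rad. The next bone's axis runs from (238.5,229.5) to (238.5,161) in the crop.

```bash
python3 - <<'E'
from h import *
np.set_printoptions(precision=4,suppress=True)
r=lambda u,v:onz("top",130+u/1.8,80+v/1.8,.116)[:2]
for a,b in[((238.5,229.5),(238.5,161)),((191,233),(182,167))]:
    a,b=r(*a),r(*b);c=(a+b)/2;d=b-a;print(c,"crate",(c-C)@X,(c-C)@Y,np.linalg.norm(d),"yaw",np.arctan2(d[1],d[0]))
# pointer/hands angles: dial plane triangulated via rays
im=cv2.imread("pics/top5.png")
hsv=cv2.cvtColor(im,cv2.COLOR_BGR2HSV);o=(300,95)
sub=hsv[95:165,300:390]
g=cv2.inRange(sub,(45,120,60),(75,255,255));rd=cv2.inRange(sub,(0,140,100),(5,255,255))|cv2.inRange(sub,(172,120,100),(180,255,255))
bk=cv2.inRange(sub,(0,0,0),(180,255,70))
for n,m in(("g",g),("r",rd),("b",bk)):
    ys,xs=np.nonzero(m);print(n,len(xs),[(int(x)+300,int(y)+95) for x,y in zip(xs,ys)][:60] if n!="b" else [(int(x)+300,int(y)+95) for x,y in zip(xs,ys) if 25<x<65 and 10<y<50])
E
```

```text
[0.5505 0.0749] crate 0.0009358726330075328 -0.08427997776417019 0.10086914144146245 yaw 0.011134448966993355
[0.5425 0.1507] crate 0.004759186743969233 -0.008104637595365784 0.0980801701353864 yaw 0.15367488035924864
g 42 [(329, 121), (330, 121), (329, 122), (330, 122), (331, 122), (332, 122), (329, 123), (330, 123), (331, 123), (332, 123), (329, 124), (330, 124), (331, 124), (332, 124), (329, 125), (330, 125), (331, 125), (332, 125), (329, 126), (330, 126), (331, 126), (332, 126), (329, 127), (330, 127), (331, 127), (332, 127), (330, 128), (331, 128), (332, 128), (333, 128), (330, 129), (331, 129), (332, 129), (333, 129), (330, 130), (331, 130), (332, 130), (333, 130), (334, 130), (331, 131), (332, 131), (332, 132)]
r 13 [(345, 126), (342, 127), (343, 127), (345, 127), (340, 128), (341, 128), (342, 128), (338, 129), (339, 129), (340, 129), (336, 130), (337, 130), (335, 131)]
b 106 [(349, 122), (347, 123), (348, 123), (349, 123), (347, 124), (348, 124), (349, 124), (350, 124), (347, 125), (348, 125), (349, 125), (350, 125), (346, 126), (346, 127), (345, 128), (344, 129), (344, 130), (343, 131), (342, 132), (341, 133), (341, 134), (352, 139), (335, 141), (336, 141), (337, 141), (362, 141)]
```

Red hand is about 1.20 rad and the pointer about 0.77 (0.17 kg), so one more bone lands in the band. Next is bone 2 at (0.5505,0.075), yaw 0.01.

drive_tool --rows '[[[0,0,-0.02],[-0.91,4.96,0],4.2],[[0,0,-0.02],[-0.91,4.96,0],4.2],[[0,0,-0.02],[-0.91,4.96,0],4.2],[[0,0,-0.02],[-0.91,4.96,0],4.2],[[0,0,-0.02],[-0.91,4.96,0],4.2],[[0,0,-0.02],[-0.91,4.96,0],4.2],[[0,0,-0.02],[-0.91,4.96,0],4.2],[[0,0,0],[0,0,-1],4.2]]'

```text
clock: 13.32
position: [0.5488, 0.0776, 0.2166]
ee_rot: [-0.001, 1.0, 0.013, 0.001]
contact_force: [-0.3, -0.6, 0.0]
width: 0.0423
gripper_force: 0.0
```

drive_tool --rows '[[[0,0,0],[0,0,-1.5],4.2],[[0,0,0],[0,0,0],4.2]]'

```text
clock: 13.58
position: [0.5486, 0.0731, 0.1993]
ee_rot: [0.0, 1.0, 0.01, -0.002]
contact_force: [0.1, 0.0, 0.7]
width: 0.0423
gripper_force: 0.0
```

drive_tool --rows '[[[0,0,0],[0.1,0.15,-2.8],4.2],[[0,0,0],[0,0,-2.4],4.2],[[0,0,0],[0,0,-1.8],4.2],[[0,0,0],[0,0,-1.0],4.2],[[0,0,0],[0,0,0],4.2],[[0,0,0],[0,0,0],3.0],[[0,0,0],[0,0,0],3.0]]'

```text
clock: 14.45
position: [0.5512, 0.0756, 0.1222]
ee_rot: [0.0, 1.0, 0.01, 0.001]
contact_force: [-0.2, -0.2, -0.5]
width: 0.0301
gripper_force: 0.0
```

drive_tool --rows '[[[0,0,0],[0.08,-0.5,-0.45],3],[[0,0,0.013],[0.2,-1.2,0],3],[[0,0,0.013],[0.28,-1.8,0],3],[[0,0,0.013],[0.28,-1.8,0],3],[[0,0,0.013],[0.28,-1.8,0],3],[[0,0,0.013],[0.28,-1.8,0],3],[[0,0,0.013],[0.28,-1.8,0],3],[[0,0,0.013],[0.28,-1.8,0],3]]'

```text
clock: 15.45
position: [0.5701, -0.0506, 0.1169]
ee_rot: [0.0, 0.998, 0.056, -0.0]
contact_force: [0.3, 0.5, -0.3]
width: 0.0299
gripper_force: 0.4
```

drive_tool --rows '[[[0,0,0.013],[0.28,-1.8,0],3],[[0,0,0.013],[0.28,-1.8,0],3],[[0,0,0.013],[0.28,-1.8,0],3],[[0,0,0],[0.28,-1.8,0],3],[[0,0,0],[0.28,-1.8,0],3],[[0,0,0],[0.28,-1.8,0],3],[[0,0,0],[0.2,-1.3,0],3],[[0,0,0],[0.13,-0.8,0],3]]'

```text
clock: 16.45
position: [0.5904, -0.1792, 0.1169]
ee_rot: [-0.0, 0.997, 0.075, -0.0]
contact_force: [-0.6, 1.2, -0.1]
width: 0.0299
gripper_force: 0.5
```

drive_tool --rows '[[[0,0,0],[0,0,0],3],[[0,0,0],[0,0,0],4.2],[[0,0,0],[0,0,0],4.2],[[0,0,0],[0,0,2],4.2],[[0,0,0],[0,0,3],4.2],[[0,0,0],[0,0,5],4.2],[[0,0,0],[0,0,5],4.2],[[0,0,0],[-4,-3,5],4.2]]'

```text
clock: 17.45
position: [0.5565, -0.2037, 0.3129]
ee_rot: [0.0, 0.997, 0.077, 0.001]
contact_force: [-0.7, -1.5, 0.7]
width: 0.042
gripper_force: 0.0
```

```bash
python3 - <<'E'
from h import *
im=eyes.get_image("top")[:,:,::-1].copy();cv2.imwrite("pics/top6.png",im); s=eyes.get_image("side")[:,:,::-1].copy()
d=cv2.resize(im[80:290,130:430],None,fx=1.8,fy=1.8,interpolation=cv2.INTER_CUBIC)
q=cv2.resize(im[100:155,310:375],(260,220),interpolation=cv2.INTER_CUBIC)
s=cv2.resize(s[180:384,200:420],(540,500))[:222]
H=np.zeros((600,800,3),np.uint8);H[:d.shape[0],:d.shape[1]]=d;H[:220,540:]=q;H[378:,:540]=s;cv2.imwrite("pics/c6.png",H)
E
```

```text
(no output)
```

View pics/c6.png

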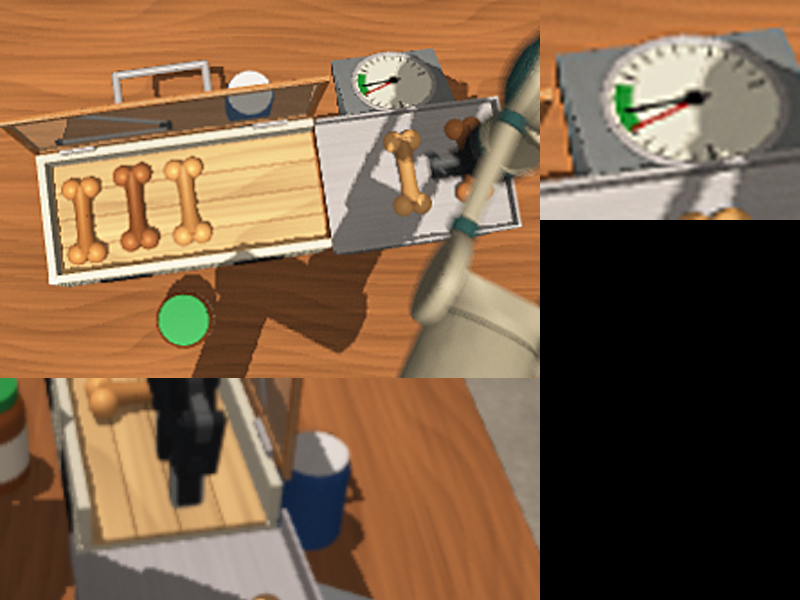

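Two bones lie fully on the pan, at (408,172) and at (465,160) in the crop. The pointer is in the green band past the red hand, and three bones remain in the crate. Next is closing the cover, starting back at the handle.

drive_tool --rows '[[[0,0,0.174],[0,3,4.5],3.5],[[0,0,0.174],[1.0,4.8,4.3],3.5],[[0,0,0.174],[1.8,5.0,0],3.5],[[0,0,0.174],[1.8,5.0,0],3.5],[[0,0,0.174],[1.8,5.0,0],3.5],[[0,0,0.174],[1.8,5.0,0],3.5],[[0,0,0.174],[1.8,5.0,0],3.5],[[0,0,0.174],[1.8,5.0,0],3.5]]'

```text
clock: 18.55
position: [0.6728, 0.1735, 0.3965]
ee_rot: [-0.0, 0.715, 0.699, -0.0]
contact_force: [-0.0, -1.2, -0.5]
width: 0.0352
gripper_force: 0.0
```

drive_tool --rows '[[[0,0,0.174],[0,0,0],3.5],[[0,0,0],[0,0,0],3.5]]'

```text
clock: 18.8
position: [0.6725, 0.1724, 0.396]
ee_rot: [-0.001, 0.654, 0.757, -0.001]
contact_force: [0.8, 0.5, 0.5]
width: 0.0349
gripper_force: 0.0
```

drive_tool --rows '[[[0,0,0],[0.15,0.35,-2.2],3.5],[[0,0,0],[0,0,-2.2],3.5],[[0,0,0],[0,0,-2.1],3.5],[[0,0,0],[0,0,0],3.5],[[0,0,0],[0,0,0],0],[[0,0,0],[0,0,0],0],[[0,0,0],[0,0,0],0],[[0,0,0],[0,0,0],0]]' --force 30

```text
clock: 19.8
position: [0.6745, 0.1744, 0.3338]
ee_rot: [0.001, 0.654, 0.757, 0.001]
contact_force: [0.6, -1.2, 4.5]
width: 0.0083
gripper_force: 29.8
```

```bash
python3 - <<'E'
import numpy as np
r=np.hypot(.184,.045);b=np.arctan2(.045,.184)
a=np.linspace(1.575,0,17)
u=-r*np.cos(a+b)*100; z=r*np.sin(a+b)*100
for i in range(16): d=u[i+1]-u[i]; print([round(float(d*.988),2),round(float(d*.155),2),round(float(z[i+1]-z[i]),2)])
E
```

```text
[-1.81, -0.28, 0.36]
[-1.83, -0.29, 0.18]
[-1.84, -0.29, -0.0]
[-1.83, -0.29, -0.19]
[-1.81, -0.28, -0.37]
[-1.76, -0.28, -0.55]
[-1.7, -0.27, -0.72]
[-1.62, -0.25, -0.88]
[-1.53, -0.24, -1.04]
[-1.42, -0.22, -1.19]
[-1.3, -0.2, -1.32]
[-1.16, -0.18, -1.45]
[-1.02, -0.16, -1.55]
[-0.86, -0.13, -1.65]
[-0.7, -0.11, -1.73]
[-0.52, -0.08, -1.79]
```

drive_tool --rows '[[[0,0,0],[-1.81,-0.28,0.36],0],[[0,0,0],[-1.83,-0.29,0.18],0],[[0,0,0],[-1.84,-0.29,0],0],[[0,0,0],[-1.83,-0.29,-0.19],0],[[0,0,0],[-1.81,-0.28,-0.37],0]]'

```text
clock: 20.42
position: [0.5843, 0.1608, 0.3336]
ee_rot: [0.002, 0.654, 0.757, 0.003]
contact_force: [1.1, 0.2, 7.9]
width: 0.0084
gripper_force: 31.4
```

drive_tool --rows '[[[0,0,0],[-1.76,-0.28,-0.55],0],[[0,0,0],[-1.7,-0.27,-0.72],0],[[0,0,0],[-1.62,-0.25,-0.88],0],[[0,0,0],[-1.53,-0.24,-1.04],0]]'

```text
clock: 20.92
position: [0.5176, 0.1507, 0.301]
ee_rot: [0.001, 0.654, 0.757, 0.002]
contact_force: [0.1, 0.7, 2.7]
width: 0.009
gripper_force: 31.0
```

drive_tool --rows '[[[0,0,0],[-1.42,-0.22,-1.19],0],[[0,0,0],[-1.3,-0.2,-1.32],0],[[0,0,0],[-1.16,-0.18,-1.45],0],[[0,0,0],[-1.02,-0.16,-1.55],0]]'

```text
clock: 21.42
position: [0.4685, 0.1432, 0.2455]
ee_rot: [0.001, 0.654, 0.757, 0.002]
contact_force: [2.2, 2.5, 0.8]
width: 0.0083
gripper_force: 30.9
```

drive_tool --rows '[[[0,0,0],[-0.86,-0.13,-1.65],0],[[0,0,0],[-0.7,-0.11,-1.73],0],[[0,0,0],[-0.52,-0.08,-1.6],0],[[0,0,0],[0,0,-0.3],0]]'

```text
clock: 21.92
position: [0.448, 0.14, 0.1937]
ee_rot: [0.001, 0.654, 0.757, 0.002]
contact_force: [-3.3, 1.2, 20.1]
width: 0.0085
gripper_force: 33.1
```

drive_tool --rows '[[[0,0,0],[0,0,0],0],[[0,0,0],[0,0,-0.2],0],[[0,0,0],[0,0,0],0]]'

```text
clock: 22.3
position: [0.448, 0.14, 0.1936]
ee_rot: [0.001, 0.654, 0.757, 0.002]
contact_force: [-2.9, 1.7, 18.6]
width: 0.0083
gripper_force: 33.0
```

```bash
python3 - <<'E'
from h import *
a=cv2.imread("pics/s0_raw.png")[110:260,190:340];b=eyes.get_image("side")[110:260,190:340,::-1]
cv2.imwrite("pics/c7.png",cv2.resize(np.hstack([a,b]),(800,400),interpolation=cv2.INTER_CUBIC))
E
```

```text
(no output)
```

View pics/c7.png

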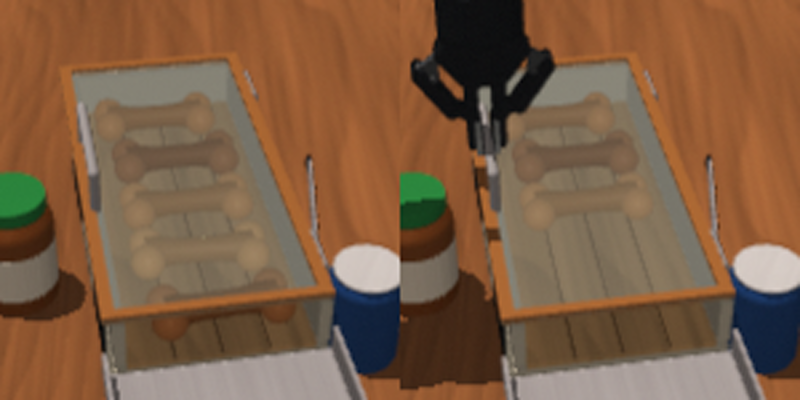

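The cover's corners match the picture from the start and the push meets a hard stop, so it is shut. Releasing and lifting.

drive_tool --rows '[[[0,0,0],[0,0,0.2],0],[[0,0,0],[0,0,0],4],[[0,0,0],[0,0,0],4],[[0,0,0],[0,0,0],4],[[0,0,0],[0,0,2],4],[[0,0,0],[0,0,4],4],[[0,0,0],[0,0,5],4],[[0,0,0],[0,0,0],4]]'

```text
clock: 23.35
position: [0.4491, 0.1394, 0.306]
ee_rot: [0.003, 0.654, 0.757, 0.003]
contact_force: [0.0, -0.4, -0.6]
width: 0.0397
gripper_force: 0.0
```

```bash
python3 - <<'E'
from h import *
t=eyes.get_image("top")[:,:,::-1].copy();s=eyes.get_image("side")[:,:,::-1].copy();s0=cv2.imread("pics/s0_raw.png")
for n,b in(("near edge",(225,215,320,235)),("left edge",(212,150,222,225)),("handle",(218,150,230,190)),("jar",(175,170,212,228)),("tin",(312,200,345,250))):
    x0,y0,x1,y1=b;d=cv2.absdiff(s[y0:y1,x0:x1],s0[y0:y1,x0:x1]);sh=cv2.phaseCorrelate(np.float64(cv2.cvtColor(s0[y0:y1,x0:x1],6)),np.float64(cv2.cvtColor(s[y0:y1,x0:x1],6)))
    print(n,d.mean(),sh)
a=cv2.resize(t[90:270,140:440],(600,360),interpolation=cv2.INTER_CUBIC);q=cv2.resize(t[100:155,310:375],(200,169),interpolation=cv2.INTER_CUBIC)
H=np.zeros((600,800,3),np.uint8);H[:360,:600]=a;H[:169,600:]=q;H[360:,:320]=cv2.resize(s[110:290,190:430],(320,240));cv2.imwrite("pics/c8.png",H)
E
```

```text
near edge 6.297543859649123 ((-0.24175198210010507, 0.5836573875458342), 0.7772483332287685)
left edge 4.1257777777777775 ((0.1368971875064675, 0.579948247417235), 0.9216771790752291)
handle 10.354861111111111 ((0.31357909957992725, 0.738474668233259), 0.32736037796802125)
jar 2.708139173656415 ((-0.030847904647714586, 0.025308225725883204), 0.9730167834558842)
tin 3.335151515151515 ((-0.19517573241353148, -0.02083887146552854), 0.9781617726555972)
```

View pics/c8.png

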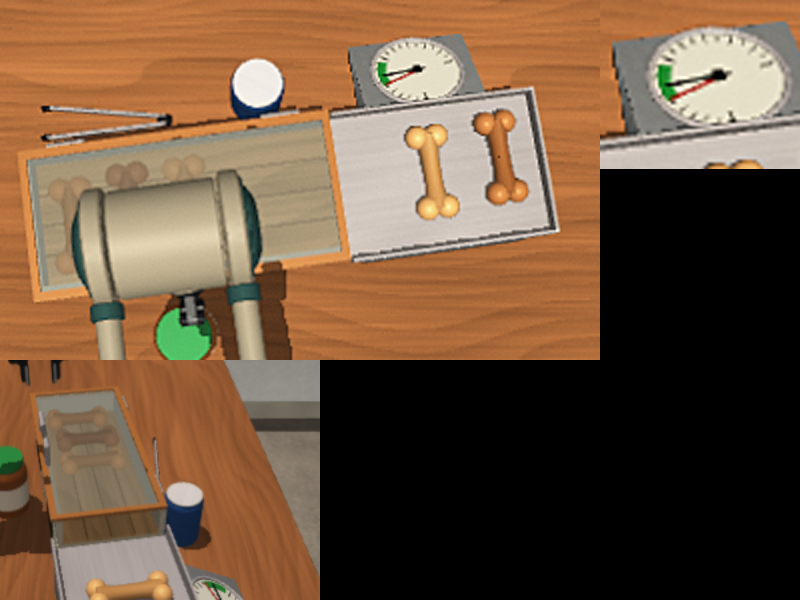

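All as wanted: two bones are fully on the pan, the pointer is in the green band, three bones are left in the shut crate, and the gripper touches nothing.

```bash
python3 -c "
from rig import job
print(job.sign_off())"
```

```text
the job is handed in; nothing more can be done
None
```

The job is handed in at about 23.5 s: two bones are fully on the pan with the pointer in the green band, three are left in the crate with the cover shut, and the jar, tin and tongs look undisturbed in the last pictures.

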